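Load the card press and tighten it to the first clutch slip

ROBOT

A 6-joint arm with a two-finger parallel gripper is mounted at the origin on the work surface. World frame = base frame: x ahead of the robot, y to its left, z up, the work surface at z = 0. Lengths are in mm, angles in degrees, forces in N, time in s.
With the tool pointing down it reaches from about 300 to 850 mm from the base axis. Payload 4.2 kg.
Tool frame: the origin (TCP) lies midway between the tips of the shut fingers; the grasp point (between the pads) lies 19 mm behind it (env.grip_depth is the distance from the TCP to the grasp point, in mm); z points along the fingers, y is the line along which they close (so a half turn about z gives the same grasp; the last joint's range is limited). The gripper opens to 91 mm and grips with 3 to 60 N. Pads are 32 mm wide; open, the fingers measure 118 mm over their backs; the gripper's body (76 mm by 178 mm) begins 60 mm behind the grasp point.
Start: joints at [66.807, 18.312, 89.639, -0, 72.044, -1.146], TCP at [215.843, 532.968, 213.976] pointing down, gripper open.
Joint ranges: [-177.97, 177.97], [-48.28, 115.42], [12.27, 149.76], [-77.06, 257.06], [2.81, 150.46], [-146.56, 146.56]. Speed limits (degrees/s): [147.25, 147.25, 180, 180, 180, 180].

INTERFACE

Orientations are given as [roll, pitch, yaw] about the fixed x, y, z axes, in that order (R = Rz(yaw) Ry(pitch) Rx(roll)).
In Python, from workcell import env, eyes gives the robot as it stands.
- The arm moves only by the tool send_rows, never from a script. Its argument "motion" is a list of rows, each a list of 7 numbers: the shift along the world's x, y, z normalised to -1 to 1, where 1 is 0.5 m, then the turn, a rotation vector about the world's x, y, z normalised to -1 to 1, where 1 is 60 degrees, then the opening, from -1 (shut) to 1 (fully open). A call has 1 to 20 rows; each row is the pose to reach, as a shift and turn from the pose commanded when the call began; what a row does not reach only later rows make up. A row lasts 1/8 s, in which the tool goes at most 62.5 mm and 10.7 degrees, less where a joint would pass 70% of its speed; a pose out of reach is approached as far as the arm can. A call with a number of a shift or a turn outside -1 to 1 is refused whole. A call with a gripper value outside its range is refused whole. The fingers move at their own pace and stop on an object; "squeeze" is the grip in N (left out, the last holds). Time passes only in rows, so rows that repeat a pose let the fingers close. It gives the time, the measured TCP pose, the force, the opening and the grip force at its end, in the units of the state.
- env.state(): the state, without advancing time (a new reading comes with each control period).
- eyes.grab_frame(name): name is "side" or "top" or "wrist"; returns a dict with "pixels" (420x560x3 uint8, red, green, blue), "depth" (420x560 float32, mm along the optical axis (not along the pixel's ray), 0 where there is no reading), "fx", "fy", "cx", "cy" (pixels), "distortion" ([k1, k2, p1, p2, k3] as OpenCV has them; the pictures are not rectified), "R" (3x3) and "t" (3): a world point X has camera coordinates R X + t; the wrist camera has in their place "T_tool_cam" (4x4, takes a point from camera to tool coordinates, whose origin is the TCP and whose axes are the flange's). Camera axes: x right, y down, z forward; pixel columns grow to the right and rows downward; lengths in mm; the calibration is good to about 2 mm. A picture is of the moment at which its call begins: read the wrist's pose just before it.
- env.job_done(): hands the job in; it is judged then, once.
The state is a dict: "time_s": time; "qpos": joint angles; "qvel": joint speeds; "effort": joint torques, N m; "ee_pos": TCP position; "ee_rot": TCP orientation; "force": force on the tool from outside, world axes, zero at the start; "torque": the same for the moment, N m; "gripper_width": finger opening in mm; "gripper_force": force on a finger pad.
Only numpy, scipy, OpenCV 4.12 (cv2) and the standard library are available. Lean on these libraries where they do the work, as an engineer would, in place of code of your own. Each camera call takes 0.05 s, during which the arm holds its last target. There are 200 camera calls.

TASK

Get the blue card press on the art-shop counter ready: push its open tray fully home until it clicks, then turn the red thumbscrew on top clockwise to bring the plate down, and stop and let go as soon as its drag clutch slips. Slip it visibly, by at least 5 degrees (black collar mark no longer in line with the white mark on the thumbscrew), but never by more than an eighth of a turn, and do not disturb the other goods on the counter.

Things in the scene. Friction and masses are not known exactly. Their poses are not given: they have to be found in the camera images.
- press: the blue card press, fixed to the counter, 150 mm (its x) by 172 mm (its y), 146 mm high to the top of its bridge; origin at the centre of its underside, x pointing from its open front to its rear, z up. The bridge is 44 mm long in x, spans all of y from 120 to 146 mm height, and carries the thumbscrew on the press's vertical axis. Under it a dark plate, 90 x 110 mm, comes down as the thumbscrew turns
- tray (a joint): how far the aluminium tray stands out of the press front, m: 0 = fully home, up to 0.06 = out. It slides along the press's x; pushing it towards the press's +x brings it home. It runs freely (under 1 N); from 10 mm to 4 mm a sprung catch resists with up to about 5 N (let go there, it springs back out up to 20 mm), past that it snaps the tray to 0, where it meets a hard stop and is held by the catch
- tray_front (a point): centre of the outer (front) face of the tray's upright front panel: 124 mm wide, 10 mm thick, from 14 to 54 mm above the counter; this point is 34 mm above the counter. With the tray home it lies 85 mm in front of the press's axis and 10 mm in front of its foot plate
- screw (a joint): turn of the screw and its steel collar (66 mm disc with a black mark, under the thumbscrew), rad, clockwise from above positive. The plate comes down 4 mm per rad. At 3.6 the plate is hard on the card block and the screw stops; it starts between about 0.7 and 2.0 rad short of that. Running torque about 0.04 N m; it stays where it is left (0 is its stop the other way)
- clutch (a joint): slip of the drag clutch: turn of the red thumbscrew past the collar, rad, clockwise positive; 0 at the start (white mark on the thumbscrew in line with the black mark on the collar). It stays 0 while the screw runs freely and grows only once the screw has stopped; it slips at about 0.2 N m and stays where it is left
- wing_grip (a point): grip point of the red thumbscrew, on its turning axis, 197 mm above the counter: a single upright flat wing 46 mm long (this frame's x), 14 mm thick (this frame's y), its top 10 mm above this point, its lower edge 28 mm below; under the wing a round red foot of 42 mm diameter whose top is 26 mm below this point. The frame turns with the wing, z up. The white mark is on the -x half of the wing's top
- ink_jar: loose amber ink jar, 44 mm across, 75 mm tall, stands beside the press; origin at the centre of its underside
- paint_jar: loose blue paint jar with white cap, 52 mm across, 60 mm tall, beside the press; origin at the centre of its underside
- tape: loose yellow roll of tape lying flat, 76 mm across, 24 mm high, beside the press; origin at the centre of its underside
- eraser: loose white eraser, 45 x 22 x 13 mm, beside the press; origin at the centre of its underside
- sketchbook: loose black sketchbook lying flat, 150 x 210 x 20 mm; origin at the centre of its underside
- notebook: loose red notebook lying flat, 100 x 150 x 16 mm; origin at the centre of its underside
- pencil_set: loose red flat pack of coloured pencils, 90 x 190 x 20 mm; origin at the centre of its underside
- brush_mug: loose white mug of brushes, 72 mm across, 90 mm tall (160 mm with the brushes); origin at the centre of its underside

How it is judged (in metres and radians):
On the way, in this order (a step that is already met when the one before it is completed fails the run):
1. the tray is pushed fully home and has clicked in (value of joint tray below 0.002 m), for 0.2 s.
2. the screw is down on its stop and the clutch has slipped by at least 0.08 rad (5 degrees) (value of joint screw above 3.54 rad and value of joint clutch between 0.08 and 0.8 rad), for 0.2 s.
At the end, for the whole second after the job is handed in: the tray is fully home (within 2 mm), the screw is on its stop (within 0.06 rad), and the clutch has slipped between 0.08 and 0.8 rad (5 to 45 degrees) (all of step 2 and value of joint tray below 0.002 m); the robot touches nothing.
It fails at once if the clutch slips more than 0.8 rad (an eighth of a turn) either way (value of joint clutch above 0.8 rad or value of joint clutch below -0.8 rad).
It fails at once if another item on the counter is moved by more than 30 mm (distance of any of ink_jar, paint_jar, tape, eraser, sketchbook, notebook, pencil_set, brush_mug from where it was at the start of the episode above 0.03 m).
It also fails if it takes over 64 s, if anything falls off the work surface, if the arm or the gripper's body presses on something with over 40 N, if the wrist force passes 120 N, or if a joint passes its speed limit or range.

## Working session

There is one attempt and no reset: what is moved stays moved. The work goes in short steps, Python scripts to look and compute and a tool call to move; the robot and the scene stay as the last step left them, time stands still between calls to the robot, and variables do not carry over. Pictures are saved under pics/ and viewed, at most 10 in all, crops included, and the job is handed in when it is done.

Besides the shell and the picture viewer there is one more tool, called after "Request:" by a JSON object that holds its "method" and its "body". send_rows: Moves the arm, as the interface text tells. Its arguments: {"type":"object","properties":{"motion":{"type":"array"},"squeeze":{"type":"number"}},"required":["motion"]}

```bash
mkdir -p pics; cat > h.py <<'E'
import numpy as np, cv2
from workcell import env, eyes
def grab(n,save=None):
    f=eyes.grab_frame(n)
    if save: cv2.imwrite('pics/'+save,f['pixels'][:,:,::-1])
    return f
def ray(f,uv):
    K=np.array([[f['fx'],0,f['cx']],[0,f['fy'],f['cy']],[0,0,1]]);
    p=cv2.undistortPoints(np.array(uv,float).reshape(-1,1,2),K,np.array(f['distortion']))[:,0]
    R=np.array(f['R']);t=np.array(f['t']).ravel()
    return -R.T@t,(R.T@np.c_[p,np.ones(len(p))].T).T
def plane(f,uv,z):
    o,d=ray(f,uv); return o+d*((z-o[2])/d[:,2])[:,None]
E
python3 - <<'E'
from h import *
print(env.state())
a=grab('top','top.png');b=grab('side','side.png')
np.savez('f.npz',a=a['pixels'],ad=a['depth'])
for f in(a,b): print(ray(f,[[280,210]]))
E
```

```text
{'time_s': 0.0, 'qpos': array([ 6.68064431e+01,  1.83509488e+01,  8.97069529e+01,  2.65284374e-04,
        7.20460719e+01, -1.14385499e+00]), 'qvel': array([-0.02757988,  0.0438011 ,  0.08157476,  0.03612745, -0.03493243,
       -0.01229304]), 'effort': array([-3.37412994e-04, -4.12457013e+01, -2.31975013e+01,  7.27580767e-02,
        4.56264953e-02, -1.32652704e-04]), 'ee_pos': array([215.63313152, 532.46961943, 213.12354406]), 'ee_rot': array([-1.79896052e+02, -2.32776069e-03,  1.57950214e+02]), 'force': array([-0.08385247, -0.34197493,  0.46058846]), 'torque': array([ 0.01091397, -0.00471456,  0.0058597 ]), 'gripper_force': 0.0, 'gripper_width': 91.1679068616617}
(array([ 383.30853335,  -21.84420681, 1489.81294146]), array([[ 1.14981939e-01,  9.09140034e-04, -9.93373594e-01]]))
(array([  93.67093384, -720.82754174,  971.46975462]), array([[ 0.38423878,  0.58209025, -0.71666198]]))
```

View pics/top.png

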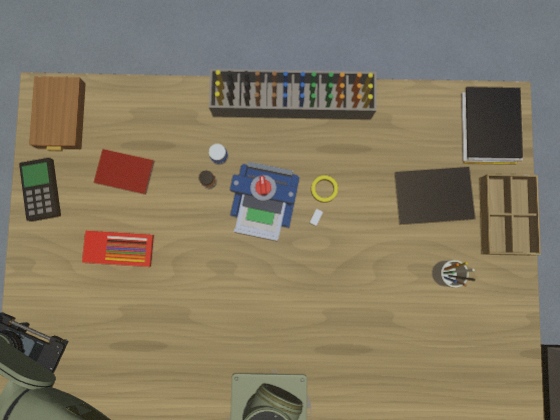

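View pics/side.png

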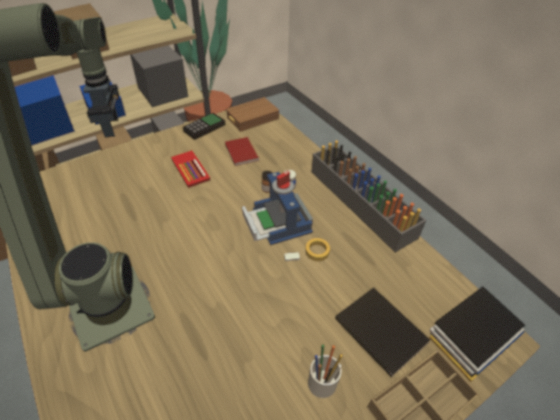

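```bash
python3 - <<'E'
from h import *
f=grab('top'); p=f['pixels']; c=p[140:255,190:350]
cv2.imwrite('pics/c1.png',cv2.resize(c[:,:,::-1],(800,575),interpolation=cv2.INTER_CUBIC))
h=cv2.cvtColor(p,cv2.COLOR_RGB2HSV)
m=((h[...,0]<8)|(h[...,0]>172))&(h[...,1]>140)&(h[...,2]>90); m[:170]=0;m[205:]=0;m[:,:240]=0;m[:,290:]=0
v,u=np.nonzero(m); print(len(u),u.mean(),v.mean(),plane(f,[[u.mean(),v.mean()]],195))
b=(h[...,0]>100)&(h[...,0]<130)&(h[...,1]>110); b[:155]=0;b[240:]=0;b[:,:228]=0;b[:,305:]=0
v,u=np.nonzero(b);print(len(u))
r=cv2.minAreaRect(np.c_[u,v].astype(np.float32));print(r,plane(f,cv2.boxPoints(r),10))
s=(h[...,1]<40)&(h[...,2]>120); s[:185]=0;s[245:]=0;s[:,:225]=0;s[:,300:]=0
v,u=np.nonzero(s);r=cv2.minAreaRect(np.c_[u,v].astype(np.float32));print(r,plane(f,cv2.boxPoints(r),54))
E
```

```text
169 262.84615384615387 186.82248520710058 [[590.48018799  23.22863639 195.        ]]
1086
((262.0489807128906, 194.3336181640625), (64.24085998535156, 51.565528869628906), 11.633633613586426) [[542.67839045 133.91965651  10.        ]
 [688.71426864 108.78849582  10.        ]
 [654.66008009 -71.97158436  10.        ]
 [509.40890715 -44.84535583  10.        ]]
((259.57647705078125, 209.40589904785156), (56.618858337402344, 53.907222747802734), 12.528807640075684) [[492.66312163 125.91111057  54.        ]
 [639.31829969  98.1730616   54.        ]
 [607.95136695 -55.46672944  54.        ]
 [462.0477385  -25.97170468  54.        ]]
```

View pics/c1.png

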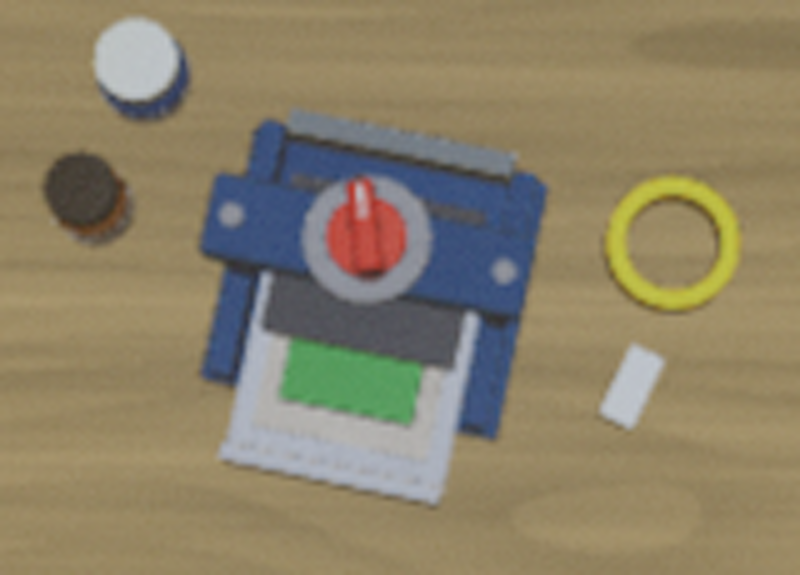

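```bash
python3 - <<'E'
from h import *
f=grab('top')
P=lambda x,y,z:plane(f,[[190+x/5,140+y/5]],z)[0].round(1)
a,b=P(220,460,54),P(438,503,54);print('tray',a,b,(a+b)/2,np.degrees(np.arctan2(*(a-b)[:2]*[-1,1])),np.linalg.norm(a-b))
a,b=P(230,214,148),P(503,271,148);print('bolts',a,b,(a+b)/2,np.degrees(np.arctan2(*(a-b)[:2]*[-1,1])))
# collar ring centre, foot
print('collar',P(367,240,155),'foot',P(368,237,171))
a,b=P(356,182,207),P(372,265,207);print('wing',a,b,(a+b)/2,np.degrees(np.arctan2(a[1]-b[1],a[0]-b[0])),np.linalg.norm(a-b))
print('jars',P(137,60,60),P(85,192,75),'tape',P(673,242,24),'bridge edges',P(215,172,146),P(200,255,146),P(545,190,146),P(522,315,146))
d=f['depth'];print(d[185:190,258:270].round())
E
```

```text
tray [486.4 104.1  54. ] [465.3 -15.6  54. ] [475.85  44.25  54.  ] -9.997056957323705 121.54546474467895
bolts [607.1  94.5 148. ] [580.2 -47.1 148. ] [593.65  23.7  148.  ] -10.756404948414156
collar [593.8  23.1 155. ] foot [592.9  22.1 171. ]
wing [614.6  27.5 207. ] [573.2  18.6 207. ] [593.9   23.05 207.  ] 12.132557354894546 42.34583804814823
jars [707.3 156.2  60. ] [629.9 180.3  75. ] tape [ 616.8 -145.1   24. ] bridge edges [629.4 103.1 146. ] [585.7 109.5 146. ] [623.3 -68.2 146. ] [557.7 -57.4 146. ]
[[1335. 1333. 1297. 1297. 1301. 1298. 1300. 1335. 1335. 1338. 1336. 1338.]
 [1335. 1334. 1298. 1293. 1301. 1297. 1295. 1307. 1337. 1337. 1338. 1339.]
 [1336. 1339. 1300. 1299. 1302. 1299. 1300. 1306. 1335. 1328. 1340. 1335.]
 [1337. 1339. 1296. 1296. 1294. 1300. 1295. 1300. 1334. 1335. 1336. 1335.]
 [1337. 1329. 1301. 1294. 1296. 1297. 1298. 1300. 1336. 1332. 1335. 1333.]]
```

Request:
{"method": "send_rows", "body": {"motion": [[0.419,-0.96,0,0,0,0.2,-1],[0.419,-0.96,0,0,0,0.2,-1],[0.419,-0.96,0,0,0,0.2,-1],[0.419,-0.96,0,0,0,0.2,-1],[0.419,-0.96,0,0,0,0.2,-1],[0.419,-0.96,0,0,0,0.2,-1],[0.419,-0.96,0,0,0,0.2,-1],[0.419,-0.96,0,0,0,0.2,-1],[0.419,-0.96,0,0,0,0.2,-1],[0.419,-0.96,0,0,0,0.2,-1],[0.419,-0.96,0,0,0,0.2,-1],[0.419,-0.96,-0.38,0,0,0.2,-1],[0.419,-0.96,-0.38,0,0,0.2,-1],[0.419,-0.96,-0.38,0,0,0.2,-1],[0.419,-0.96,-0.38,0,0,0.2,-1],[0.419,-0.96,-0.38,0,0,0.2,-1],[0.419,-0.96,-0.38,0,0,0.2,-1]], "squeeze": 40}}

```text
time_s: 2.33
ee_pos: [427.4, 53.5, 26.3]
ee_rot: [179.9, 0.3, 170.0]
force: [-0.1, 0.2, -0.3]
gripper_width: 0.3
gripper_force: 0.0
```

Request:
{"method": "send_rows", "body": {"motion": [[0.03,-0.005,0,0,0,0,-1],[0.06,-0.011,0,0,0,0,-1],[0.08,-0.014,0,0,0,0,-1],[0.1,-0.018,0,0,0,0,-1],[0.11,-0.02,0,0,0,0,-1],[0.122,-0.022,0,0,0,0,-1],[0.122,-0.022,0,0,0,0,-1],[0.122,-0.022,0,0,0,0,-1]]}}

```text
time_s: 3.32
ee_pos: [485.7, 41.9, 23.7]
ee_rot: [-180.0, -0.1, 170.0]
force: [-1.9, 0.3, -0.3]
gripper_width: 0.3
gripper_force: 0.8
```

Request:
{"method": "send_rows", "body": {"motion": [[0.006,-0.001,0,0,0,0,-1],[0.012,-0.002,0,0,0,0,-1],[0.018,-0.003,0,0,0,0,-1],[0.02,-0.004,0,0,0,0,-1],[0.02,-0.004,0,0,0,0,-1]]}}

```text
time_s: 3.95
ee_pos: [492.5, 40.8, 23.7]
ee_rot: [180.0, -0.5, 169.9]
force: [-9.3, 5.0, 6.5]
gripper_width: 0.2
gripper_force: 5.2
```

Request:
{"method": "send_rows", "body": {"motion": [[0.002,0,0,0,0,0,-1],[0.004,-0.001,0,0,0,0,-1],[0.006,-0.001,0,0,0,0,-1],[0.006,-0.001,0,0,0,0,-1]]}}

```text
time_s: 4.45
ee_pos: [492.4, 40.7, 23.6]
ee_rot: [-180.0, -0.8, 169.9]
force: [-16.6, 5.8, 12.6]
gripper_width: 0.6
gripper_force: 8.4
```

Request:
{"method": "send_rows", "body": {"motion": [[-0.08,0.014,0,0,0,0,-1],[-0.08,0.014,0,0,0,0,-1],[-0.08,0.014,0.46,0,0,0,1],[-0.08,0.014,0.46,0,0,0,1],[-0.08,0.014,0.46,0,0,0,1],[-0.08,0.014,0.46,0,0,0,1],[-0.08,0.014,0.46,0,0,0.368,1],[-0.08,0.014,0.46,0,0,0.368,1],[-0.08,0.014,0.46,0,0,0.368,1],[-0.08,0.014,0.46,0,0,0.368,1]]}}

```text
time_s: 5.7
ee_pos: [460.0, 46.4, 254.2]
ee_rot: [-180.0, 0.1, -168.1]
force: [0.5, 0.8, 0.4]
gripper_width: 77.6
gripper_force: 0.0
```

```bash
python3 - <<'E'
from h import *
s=env.state();print(s['ee_pos'],s['ee_rot'],s['qpos'][5])
w=grab('wrist','w1.png');print(w['T_tool_cam'],w['fx'],w['cx'],w['cy'],w['distortion'])
grab('top','t2.png')
E
```

```text
[460.04496901  46.39748651 254.15966221] [-1.79995849e+02  5.94429317e-02 -1.68117979e+02] -97.55188091253082
[[ 3.83406336e-04 -9.66863871e-01 -2.55292202e-01  7.27245277e+01]
 [ 9.99999483e-01  1.30390368e-04  1.00800730e-03  5.88019040e-01]
 [-9.41318194e-04 -2.55292456e-01  9.66863421e-01 -1.71678423e+02]
 [ 0.00000000e+00  0.00000000e+00  0.00000000e+00  1.00000000e+00]] 304.2378500441691 279.96790859464863 211.18032847946392 [-0.06212539  0.          0.          0.          0.        ]
```

View pics/w1.png

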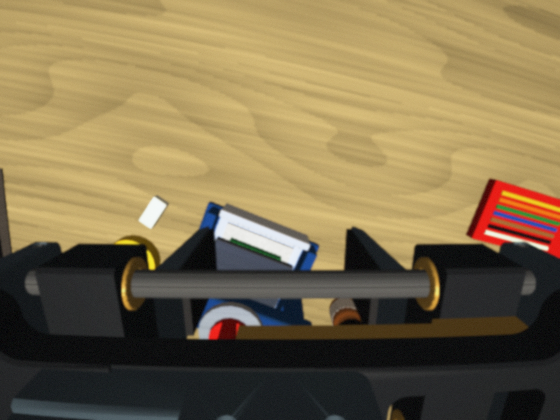

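```bash
python3 - <<'E'
from h import *
f=grab('wrist');s=env.state()
from scipy.spatial.transform import Rotation as Ro
T=np.eye(4);T[:3,:3]=Ro.from_euler('xyz',s['ee_rot'],degrees=True).as_matrix();T[:3,3]=s['ee_pos']
M=np.linalg.inv(T@np.array(f['T_tool_cam']));f['R'],f['t']=M[:3,:3],M[:3,3]
q=np.array([593.5,23,0]);x=np.array([.984,-.177,0]);y=np.array([.177,.984,0])
K=np.array([[f['fx'],0,f['cx']],[0,f['fy'],f['cy']],[0,0,1]])
pts=[q-85*x+sx*62*y+[0,0,z] for z in(54,14) for sx in(-1,1)]+[q-75*x+sx*86*y for sx in(-1,1)]
uv=cv2.projectPoints(np.array(pts),cv2.Rodrigues(f['R'])[0],f['t'],K,np.array(f['distortion']))[0][:,0];print(uv.round(1))
im=f['pixels'][190:300,180:340,::-1].copy();im=cv2.resize(im,(800,550),interpolation=cv2.INTER_CUBIC)
for p in uv: cv2.circle(im,tuple(int(v) for v in (p-[180,190])*5),4,(0,0,255),1)
cv2.imwrite('pics/c2.png',im)
E
```

```text
[[219.1 210.1]
 [308.9 244.8]
 [224.6 202.9]
 [306.3 234.7]
 [208.3 200.8]
 [317.6 243.2]]
```

View pics/c2.png

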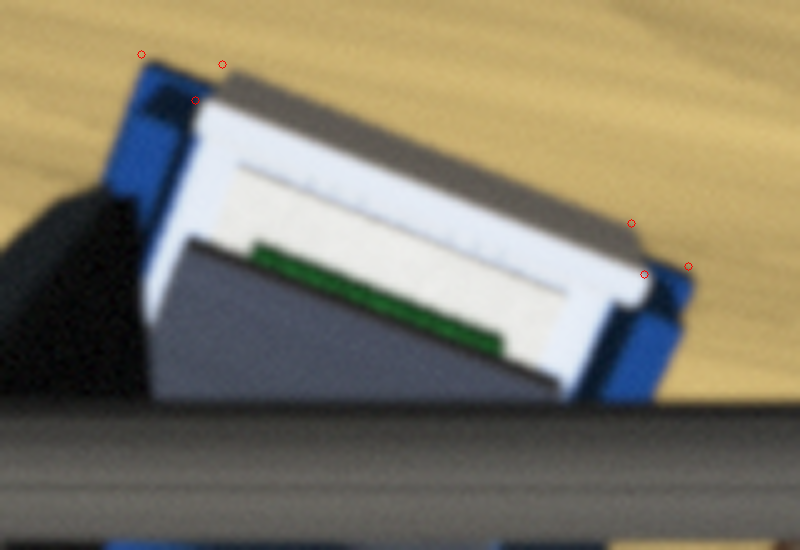

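Request:
{"method": "send_rows", "body": {"motion": [[0.269,-0.047,0,0,0,0,1],[0.269,-0.047,0,0,0,0,1],[0.269,-0.047,0,0,0,0,1],[0.269,-0.047,0,0,0,0,1],[0.269,-0.047,0,0,0,0,1],[0.269,-0.047,-0.06,0,0,0,1],[0.269,-0.047,-0.1,0,0,0,1],[0.269,-0.047,-0.15,0,0,0,1],[0.269,-0.047,-0.15,0,0,0,1],[0.269,-0.047,-0.15,0,0,0,1]]}}

```text
time_s: 7.1
ee_pos: [593.9, 23.2, 180.5]
ee_rot: [-180.0, 0.1, -168.0]
force: [0.2, -0.9, 0.5]
gripper_width: 91.3
gripper_force: 0.0
```

Request:
{"method": "send_rows", "body": {"motion": [[0,0,0,0,0,0,-0.5],[0,0,0,0,0,0,-0.5],[0,0,0,0,0,0,-0.5],[0,0,0,0,0,0,-0.5],[0,0,0,0,0,0,-0.6],[0,0,0,0,0,0,-0.7],[0,0,0,0,0,0,-0.8],[0,0,0,0,0,0,-1],[0,0,0,0,0,0,-1],[0,0,0,0,0,0,-1]], "squeeze": 10}}

```text
time_s: 8.35
ee_pos: [593.8, 23.0, 179.0]
ee_rot: [180.0, -0.0, -168.0]
force: [-0.4, -0.4, 0.3]
gripper_width: 13.9
gripper_force: 10.0
```

```bash
python3 -c "
from h import *
s=env.state();print(s)
grab('side','s3.png')"
```

```text
{'time_s': 8.35, 'qpos': array([ 1.10464021e+00,  2.13737481e+01,  9.02028835e+01,  8.62571654e-03,
        6.84269338e+01, -1.00931279e+02]), 'qvel': array([ 0.04068353,  0.03709114,  0.02457976, -0.06493778,  0.00738927,
       -0.01640562]), 'effort': array([-8.66126013e-02, -4.35020757e+01, -2.26288640e+01, -9.99953155e-02,
        4.98055096e-02, -1.26531473e-02]), 'ee_pos': array([593.83987207,  22.99955855, 178.95177319]), 'ee_rot': array([ 1.79991448e+02, -1.97973932e-03, -1.67967252e+02]), 'force': array([-0.35831431, -0.35883074,  0.29669827]), 'torque': array([ 0.14224788, -0.0122718 ,  0.0288157 ]), 'gripper_force': 9.998154044151306, 'gripper_width': 13.876232223806959}
```

Request:
{"method": "send_rows", "body": {"motion": [[0,0,0,0,0,0,-1],[0,0,0,0,0,0,-1],[0,0,0,0,0,-0.07,-1],[0,0,0,0,0,-0.14,-1],[0,0,0,0,0,-0.21,-1],[0,0,0,0,0,-0.28,-1],[0,0,0,0,0,-0.35,-1],[0,0,0,0,0,-0.42,-1],[0,0,0,0,0,-0.5,-1],[0,0,0,0,0,-0.57,-1]], "squeeze": 35}}

```text
time_s: 9.65
ee_pos: [593.8, 22.9, 179.0]
ee_rot: [-180.0, 0.0, 157.7]
force: [-0.3, -0.4, 0.5]
gripper_width: 14.3
gripper_force: 35.0
```

```bash
python3 -c "
from h import *
s=env.state();print(s['ee_rot'],s['torque'],s['force'],s['qpos'][5],s['effort'][5])"
```

```text
[-1.79991100e+02  2.59608237e-03  1.57704264e+02] [-0.01809577  0.08187744  0.05315121] [-0.34369741 -0.3556394   0.46215682] -66.59985493804494 -0.42498509399592876
```

Request:
{"method": "send_rows", "body": {"motion": [[0,0,0,0,0,-0.07,-1],[0,0,0,0,0,-0.14,-1],[0,0,0,0,0,-0.2,-1]]}}

```text
time_s: 10.02
ee_pos: [593.8, 22.8, 179.0]
ee_rot: [-180.0, 0.0, 145.7]
force: [-1.1, -1.1, -0.3]
gripper_width: 13.9
gripper_force: 35.0
```

```bash
cat > st.py <<'E'
from h import *
s=env.state();print(s['ee_rot'][2],s['torque'],s['force'],s['effort'][5])
E
python3 st.py
```

```text
145.72288858103923 [-0.04546711  0.05437881  0.01961371] [-1.06511899 -1.05187426 -0.31775702] -0.3566223755478859
```

Request:
{"method": "send_rows", "body": {"motion": [[0,0,0,0,0,-0.07,-1],[0,0,0,0,0,-0.14,-1]]}}

```text
time_s: 10.28
ee_pos: [593.8, 22.8, 178.9]
ee_rot: [-180.0, 0.0, 137.3]
force: [-0.8, -0.2, 0.3]
gripper_width: 14.3
gripper_force: 35.0
```

```bash
python3 st.py
```

```text
137.33558625351282 [-0.06690514  0.03250798  0.21146128] [-0.82270481 -0.17800468  0.29030285] -0.27759309858083725
```

Request:
{"method": "send_rows", "body": {"motion": [[0,0,0,0,0,-0.05,-1],[0,0,0,0,0,-0.1,-1]]}}

```text
time_s: 10.52
ee_pos: [593.8, 22.8, 179.0]
ee_rot: [-180.0, 0.0, 131.4]
force: [-0.5, 0.6, 0.7]
gripper_width: 13.7
gripper_force: 35.0
```

```bash
python3 st.py
```

```text
131.37733087467495 [-0.10968657  0.03968009  0.19344578] [-0.47359313  0.58383379  0.65139596] -0.14200751669704914
```

Request:
{"method": "send_rows", "body": {"motion": [[0,0,0,0,0,-0.05,-1],[0,0,0,0,0,-0.1,-1]]}}

```text
time_s: 10.78
ee_pos: [593.7, 22.8, 178.9]
ee_rot: [-180.0, 0.0, 125.4]
force: [0.1, 0.0, -0.8]
gripper_width: 13.9
gripper_force: 35.0
```

```bash
python3 st.py
```

```text
125.37802666128921 [-0.04117868  0.07929445  0.23341166] [ 0.05661171  0.03738794 -0.84106335] -0.14247391372919083
```

Request:
{"method": "send_rows", "body": {"motion": [[0,0,0,0,0,0,-1],[0,0,0,0,0,0,-1],[0,0,0,0,0,0,1],[0,0,0,0,0,0,1],[0,0,0,0,0,0,1],[0,0,0,0,0,0,1],[0,0,0,0,0,0,1],[0,0,0,0,0,0,1],[0,0,0.2,0,0,0,1],[0,0,0.2,0,0,0,1],[0,0,0.2,0,0,0,1],[-0.2,0.7,0.2,0,0,0,1],[-0.2,0.7,0.2,0,0,0,1],[-0.2,0.7,0.2,0,0,0,1],[-0.2,0.7,0.2,0,0,0,1],[-0.2,0.7,0.2,0,0,0,1],[-0.2,0.7,0.2,0,0,0,1],[-0.2,0.7,0.2,0,0,0,1],[-0.2,0.7,0.2,0,0,0,1]]}}

```text
time_s: 13.15
ee_pos: [493.5, 372.4, 277.8]
ee_rot: [-179.9, 0.0, 125.5]
force: [0.3, -0.1, -0.0]
gripper_width: 91.4
gripper_force: 0.0
```

```bash
python3 - <<'E'
from h import *
f=grab('top'); c=f['pixels'][165:215,230:300]
cv2.imwrite('pics/c3.png',cv2.resize(f['pixels'][140:255,190:350,::-1],(800,575),interpolation=cv2.INTER_CUBIC))
E
```

```text
(no output)
```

View pics/c3.png

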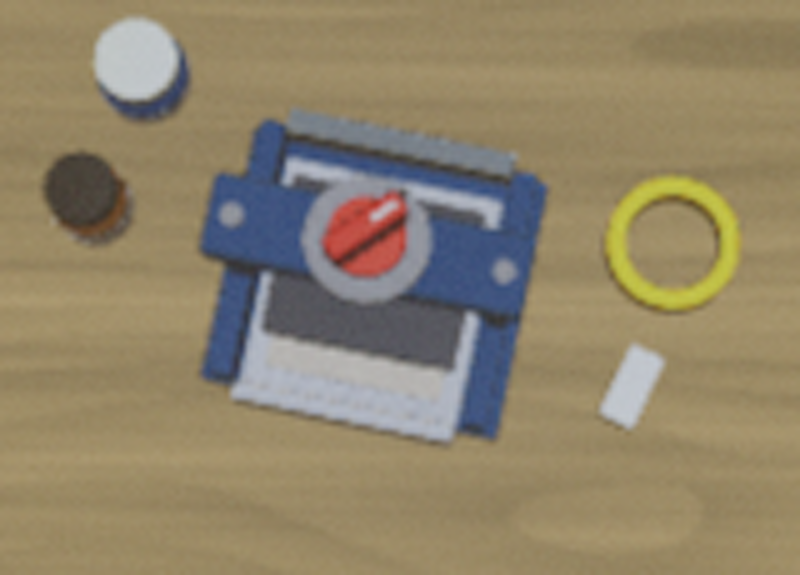

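Request:
{"method": "send_rows", "body": {"motion": [[0.35,-0.91,0,0,0,0,1],[0.35,-0.91,0,0,0,0,1],[0.35,-0.91,0,0,0,0,1],[0.35,-0.91,0,0,0,0,1],[0.35,-0.91,0,0,0,0,1],[0.35,-0.91,0,0,0,0,1],[0.35,-0.91,0,0,0,0,1],[0.35,-0.91,0,0,0,0,1],[0.35,-0.91,0,0,0,0,1],[0.35,-0.91,0,0,0,0,1]]}}

```text
time_s: 14.45
ee_pos: [668.2, -83.0, 278.8]
ee_rot: [-180.0, -0.1, 125.3]
force: [-1.2, 0.1, 0.4]
gripper_width: 91.1
gripper_force: 0.0
```

```bash
python3 - <<'E'
from h import *
f=grab('wrist','w4.png')
E
```

```text
(no output)
```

View pics/w4.png

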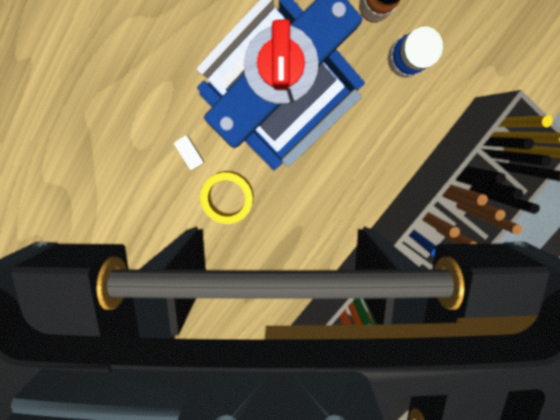

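The wrist view shows the black mark at (290,95) about 16° behind the white mark at (281,68), measured round the collar centre at (281,64). The tray is home and the gripper is clear of everything.

```bash
python3 -c "
from workcell import env
print(env.job_done())"
```

```text
the job is handed in; nothing more can be done
None
```

The job is handed in: the tray is fully home, the screw is down on its stop, the clutch slipped about 16° by the marks (limit 45°), and the gripper has let go and is clear of everything; no verdict came back.

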